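# Find the rocking crock lid and press it home

## Robot

A 6-joint arm with a two-finger parallel gripper is mounted at the origin on a cart in front of the work surface, level with it; the furniture and walls round the work are solid. World frame = base frame: x ahead of the robot, y to its left, z up, the work surface at z = 0. Lengths are in m, angles in rad, forces in N, time in s.
With the tool pointing down it reaches from about 0.35 to 0.85 m from the base axis. Payload 8.1 kg.
Tool frame: the origin (TCP) lies on the centre line of the jaws, within the pads' length; the fingertips stand 17 mm ahead of it and the grasp point (between the pads) lies 2 mm behind it; z points along the fingers, y is the line along which they close (so a half turn about z gives the same grasp; the last joint's range is limited). The gripper opens to 93 mm and grips with 3 to 60 N. Pads are 15 mm wide; open, the fingers measure 128 mm over their backs; the gripper's body (75 mm by 188 mm) begins 65 mm behind the grasp point.
Start: joints at [1.096, 0.13, 1.488, -0, 1.523, -0.085], TCP at [0.228, 0.555, 0.236] pointing down, gripper open.
Joint ranges: [-2.96, 2.96], [-0.89, 2.26], [0.02, 2.5], [-1.34, 4.48], [0, 2.73], [-2.66, 2.66]. Speed limits (rad/s): [2.39, 2.39, 2.79, 3.14, 3.14, 3.14].

## Interface

Orientations are given as a rotation vector (axis times angle).
In Python, from plant import status, eyes, robot gives the robot as it stands. The module is installed in compiled form; this text tells all that it offers.
- The arm moves only by the tool servo_tool, never from a script. Its argument "plan" is text: rows parted by semicolons, each of 4 numbers parted by spaces: the shift along the tool's x, y, z in m, then the turn about the tool's z in degrees. A call has 1 to 12 rows; each row is the pose to reach, as a shift and turn from the pose commanded when the call began, along the tool's axes at that moment; what a row does not reach only later rows make up. A row lasts 1/12 s, in which the tool goes at most 41.7 mm and 7.16 degrees, less where a joint would pass 70% of its speed; a pose out of reach is approached as far as the arm can. A call with a gripper value outside its range is refused whole. "grip" is the closure, from -1 (fully open) to 1 (shut), set as the call begins (left out, the last holds). The fingers move at their own pace and stop on an object; "grip_force" is the grip in N (left out, the last holds). Time passes only in rows, so rows that repeat a pose let the fingers close. It gives the time, the measured TCP pose, the force, the opening and the grip force at its end, in the units of the state.
- status.read_state(): the state, without advancing time (a new reading comes with each control period).
- eyes.read_camera(name): name is "side" or "top" or "wrist"; returns a dict with "image" (480x640x3 uint8, blue, green, red), "fovy" (degrees; the focal length in pixels is half the picture's height over the tangent of half this angle, whatever the lens; pixels are square), "cx", "cy" (the principal point, pixels), "world_from_camera" (4x4, takes a point from camera to world coordinates); the wrist camera has in their place "hand_eye" (4x4, takes a point from camera to tool coordinates, whose origin is the TCP and whose axes are the flange's). Camera axes: x right, y down, z forward; pixel columns grow to the right and rows downward; lengths in m; the calibration is good to about 2 mm. A picture is of the moment at which its call begins: read the wrist's pose just before it. There is no depth.
- robot.close_job(): hands the job in; it is judged then, once.
The state is a dict: "t": time; "q": joint angles; "dq": joint speeds; "joint_torque": joint torques, N m; "tool_pos": TCP position; "orientation": TCP orientation; "force": force on the tool from outside, world axes, zero at the start; "wrist_torque": the same for the moment, N m; "opening": finger opening in m; "gripper_force": force on a finger pad.
Only numpy, scipy, OpenCV 4.12 (cv2) and the standard library are available. Lean on these libraries where they do the work, as an engineer would, in place of code of your own. Each camera call takes 0.05 s, during which the arm holds its last target. There are 200 camera calls.

## Task

One of the four wooden lids in the crock rack does not sit properly: pressed near its edge it rocks, while the other three are firm. Press the lids with closed fingertips to find it, push it down by its middle until it is flat and fully home, and finish while still pressing on that lid with a fingertip, holding it down. Lift no lid, and leave the loose things in and around the rack where they are.

Things in the scene. Friction and masses are not known exactly. Their poses are not given: they have to be found in the camera images.
- rack: Wooden rack, fixed, 112 (x) x 550 (y) mm, with a brass rail along front and back and four white open crocks (98 mm across, rims 85 mm above the counter) fixed in a row along y: two left, two right of an open bay. Each crock is closed by a loose wooden lid. Origin: centre of the rack's underside on the counter; z up. Crock axes at y = 213, 107, -107, -213 mm.
- lid_1: Round wooden lid, 84 mm across, 19 mm thick, in any crock. Origin: centre of its underside, z up; at first level, 75 mm above the counter, like all four. Firm lids do not move. The loose one rests on a hidden 16 mm plug: 1 to 2 N near the edge tip it by up to 0.15 rad (it falls back level); 10 N in the middle push the plug in: it goes down 5 mm, flat, and stays.
- lid_2: Round wooden lid, 84 mm across, 20 mm thick, in any crock. Origin: centre of its underside, z up; at first level, 75 mm above the counter, like all four. Firm lids do not move. The loose one rests on a hidden 16 mm plug: 1 to 2 N near the edge tip it by up to 0.15 rad (it falls back level); 10 N in the middle push the plug in: it goes down 5 mm, flat, and stays.
- lid_3: Round wooden lid, 84 mm across, 21 mm thick, in any crock. Origin: centre of its underside, z up; at first level, 75 mm above the counter, like all four. Firm lids do not move. The loose one rests on a hidden 16 mm plug: 1 to 2 N near the edge tip it by up to 0.15 rad (it falls back level); 10 N in the middle push the plug in: it goes down 5 mm, flat, and stays.
- lid_4: Round wooden lid, 84 mm across, 22 mm thick, in any crock. Origin: centre of its underside, z up; at first level, 75 mm above the counter, like all four. Firm lids do not move. The loose one rests on a hidden 16 mm plug: 1 to 2 N near the edge tip it by up to 0.15 rad (it falls back level); 10 N in the middle push the plug in: it goes down 5 mm, flat, and stays.
- cutter: Tin biscuit cutter, a 64 mm ring 55 mm high with its wire handle, loose, in the middle bay of the rack, on its base board. Leave it alone. Origin: centre of its underside.
- fish_tin: Flat fish tin, 63 x 105 x 26 mm, loose on the counter left of the rack. Leave it alone. Origin: centre of its underside.
- spice_jar: Spice jar with a red cap, 46 mm across, 96 mm high, loose on the counter left of the rack. Leave it alone. Origin: centre of its underside.
- food_tin: Turquoise food tin, 58 mm across, 72 mm high, loose on the counter right of the rack. Leave it alone. Origin: centre of its underside.
- match_box: Red matchbox, 54 x 64 x 14 mm, loose on the counter right of the rack. Leave it alone. Origin: centre of its underside.

How it is judged:
On the way:
1. the rocking lid has gone down flat onto its seat (((height (world z) of lid_1 below 0.0715 m and angle between lid_1's own z axis and vertical below 0.035 rad) or (height (world z) of lid_2 below 0.0715 m and angle between lid_2's own z axis and vertical below 0.035 rad) or (height (world z) of lid_3 below 0.0715 m and angle between lid_3's own z axis and vertical below 0.035 rad) or (height (world z) of lid_4 below 0.0715 m and angle between lid_4's own z axis and vertical below 0.035 rad))), for 0.2 s.
At the end, for the whole second after the job is handed in: The lid that rocked is home (at least 3.5 of its 5 mm down, level within 0.035 rad) and the fingers are still pressing on it with more than 2 N (((height (world z) of lid_1 below 0.0715 m and angle between lid_1's own z axis and vertical below 0.035 rad and contact force between the fingers and lid_1 above 2 N) or (height (world z) of lid_2 below 0.0715 m and angle between lid_2's own z axis and vertical below 0.035 rad and contact force between the fingers and lid_2 above 2 N) or (height (world z) of lid_3 below 0.0715 m and angle between lid_3's own z axis and vertical below 0.035 rad and contact force between the fingers and lid_3 above 2 N) or (height (world z) of lid_4 below 0.0715 m and angle between lid_4's own z axis and vertical below 0.035 rad and contact force between the fingers and lid_4 above 2 N))); the arm keeps its last pose, push and grip.
It fails at once if a lid is lifted (by more than 12 mm) (height (world z) of any of lid_1, lid_2, lid_3, lid_4 above 0.087 m).
It fails at once if the biscuit cutter, a tin, the spice jar or the matchbox is moved by more than 20 mm (distance of any of cutter, fish_tin, spice_jar, food_tin, match_box from where it was at the start of the episode above 0.02 m).
It also fails if it takes over 48 s, if anything falls off the work surface, if the arm or the gripper's body presses on something with over 40 N, if the wrist force passes 120 N, or if a joint passes its speed limit or range.

## Working session

There is one attempt and no reset: what is moved stays moved. The work goes in short steps, Python scripts to look and compute and a tool call to move; the robot and the scene stay as the last step left them, time stands still between calls to the robot, and variables do not carry over. Pictures are saved under pics/ and viewed, at most 10 in all, crops included, and the job is handed in when it is done.

Besides the shell and the picture viewer there is one more tool, called after "Call:" as name(argument=value, ...) on one line, values as JSON. servo_tool: Moves the arm, as the interface text tells. Its arguments: {"type":"object","properties":{"plan":{"type":"string"},"grip":{"type":"number"},"grip_force":{"type":"number"}},"required":["plan"]}

```bash
mkdir -p pics; python3 - <<'E'
from plant import status, eyes
import cv2, numpy as np
s=status.read_state(); print({k:np.round(v,4).tolist() for k,v in s.items()})
for n in ("top","side"):
    c=eyes.read_camera(n); cv2.imwrite(f"pics/{n}0.png",c["image"])
    print(n,c["fovy"],c["cx"],c["cy"],np.round(c["world_from_camera"],4).tolist())
E
```

```text
{'t': 0.0, 'q': [1.0956, 0.1312, 1.4893, 0.0, 1.523, -0.0854], 'dq': [0.0017, 0.0015, 0.0005, 0.0004, -0.0011, 0.0018], 'joint_torque': [0.0017, -55.9825, -49.1771, 0.0772, 0.035, -0.0002], 'tool_pos': [0.2277, 0.5545, 0.2346], 'orientation': [-0.6083, -3.0816, 0.0028], 'force': [0.5796, -0.1607, 0.5652], 'wrist_torque': [-0.0115, 0.0134, -0.0302], 'gripper_force': 0.0, 'opening': 0.0927}
top 55.945825521488146 328.73981056372736 234.1918309572551 [[-0.0172, -0.9821, 0.1877, 0.3091], [-0.9998, 0.0154, -0.0108, 0.0196], [0.0077, -0.1878, -0.9822, 1.1453], [0.0, 0.0, 0.0, 1.0]]
side 42.02058996890445 329.35805332095237 239.87475197678478 [[-0.4336, -0.4658, 0.7714, -0.9825], [-0.9009, 0.207, -0.3815, 0.7515], [0.018, -0.8603, -0.5094, 1.0631], [0.0, 0.0, 0.0, 1.0]]
```

View pics/top0.png

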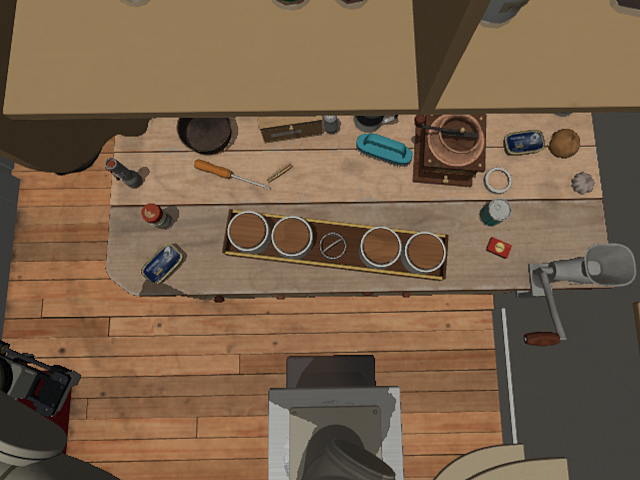

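View pics/side0.png

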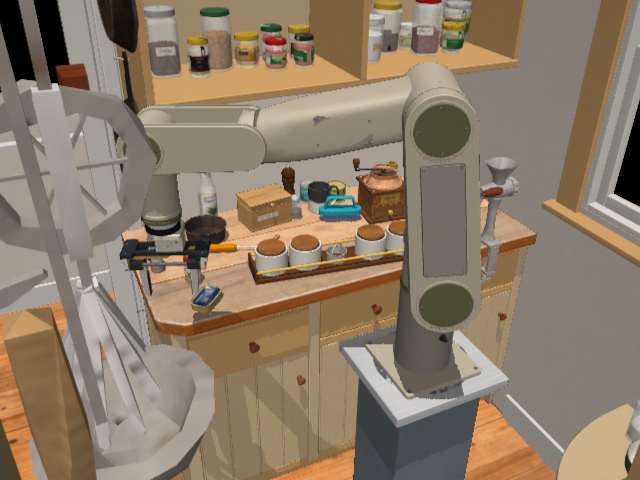

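Top view: the four lids are at about (247,231), (292,236), (380,246) and (425,251), with the cutter at (332,245). The side view shows the same row from (271,245) to about (400,228), with the right end behind the arm.

```bash
cat >h.py <<'E'
import numpy as np, cv2
def ray(c,u,v):
    f=240/np.tan(np.radians(c["fovy"]/2)); T=np.array(c["world_from_camera"])
    d=T[:3,:3]@np.array([(u-c["cx"])/f,(v-c["cy"])/f,1]); return T[:3,3],d/np.linalg.norm(d)
def plane(c,u,v,z):
    o,d=ray(c,u,v); return o+d*(z-o[2])/d[2]
def cross(a,b):
    (o1,d1),(o2,d2)=a,b
    s=np.linalg.lstsq(np.c_[d1,-d2],o2-o1,rcond=None)[0]; p,q=o1+d1*s[0],o2+d2*s[1]
    return (p+q)/2,np.linalg.norm(p-q)
def blobs(img,seeds,r):
    hsv=cv2.cvtColor(img,cv2.COLOR_BGR2HSV); out=[]
    for u,v in seeds:
        ref=np.median(hsv[v-3:v+4,u-3:u+4].reshape(-1,3),0)
        m=((abs(hsv[...,0].astype(int)-ref[0])<8)&(hsv[...,1]>90)&(abs(hsv[...,2].astype(int)-ref[2])<60)).astype(np.uint8)
        k=np.zeros_like(m); cv2.circle(k,(u,v),r,1,-1); m*=k
        m=cv2.morphologyEx(m,cv2.MORPH_OPEN,np.ones((3,3)))
        c=max(cv2.findContours(m,0,2)[0],key=cv2.contourArea); e=cv2.fitEllipse(cv2.convexHull(c))
        out.append((e[0],e[1]))
    return out
E
python3 - <<'E'
from h import *
from plant import eyes
t=eyes.read_camera("top"); s=eyes.read_camera("side")
bt=blobs(t["image"],[(247,231),(292,236),(380,246),(425,251)],24)
bs=blobs(s["image"],[(271,245),(305,242),(371,233),(397,228)],20)
P=[]
for a,b in zip(bt,bs):
    p=plane(t,*a[0],.095); P.append(p); x,g=cross(ray(t,*a[0]),ray(s,*b[0]))
    print(np.round(a[0],1),np.round(a[1],1),np.round(b[0],1),np.round(b[1],1),"plane",p.round(4),"2view",x.round(4),"gap",round(g,4))
P=np.array(P);print("spacings",np.linalg.norm(np.diff(P,axis=0),axis=1),"yaw",np.degrees(np.arctan2(*(P[3]-P[0])[[0,1]])), "c",P.mean(0))
E
```

```text
[247.  229.9] [34. 35.] [271.3 244.8] [19.9 28.3] plane [0.5231 0.2012 0.095 ] 2view [0.5222 0.2003 0.0989] gap 0.0005
[291.  235.3] [34.4 35. ] [304.4 241.9] [16.7 27.3] plane [0.5086 0.0973 0.095 ] 2view [0.5096 0.0978 0.0906] gap 0.0005
[380.7 245.6] [34.3 35.1] [372.7 229.2] [18.  30.7] plane [ 0.4806 -0.114   0.095 ] 2view [ 0.4776 -0.1163  0.1025] gap 0.0074
[425.4 251. ] [34.1 35.7] [397.5 226.3] [17.1 18.2] plane [ 0.4661 -0.2188  0.095 ] 2view [ 0.4689 -0.2131  0.0956] gap 0.0124
spacings [0.10497676 0.21311879 0.10575321] yaw -172.2652839835712 c [ 0.49463443 -0.00857086  0.095     ]
```

The plane and two-view results agree to within 1–3 mm for the unoccluded lids. Spacings come out at 105/213/106 mm against the true 106/214/106, and heights at about 95 mm. Next I work out the shifts in tool axes.

```bash
cat >>h.py <<'E'
L=np.array([[.5230,.2015],[.5087,.0965],[.4803,-.1145],[.4660,-.2195]])
def go():
    from plant import status
    s=status.read_state(); R=cv2.Rodrigues(np.array(s["orientation"]))[0]; p=np.array(s["tool_pos"])
    print("t",round(s["t"],2),"tip",(p+R@[0,0,.017]).round(4),"F",np.round(s["force"],2),"Rx",R[:,0].round(3))
    for i,l in enumerate(L):
        for n,o in (("edge",.030),("mid",0)):
            w=np.r_[l+o*R[:2,0]/np.linalg.norm(R[:2,0]),.110+.017]
            print(i+1,n,"shift to tip 15mm above",(R.T@(w-p)).round(4))
E
python3 -c "from h import *;go()"
```

```text
t 0.2 tip [0.2278 0.5547 0.218 ] F [0.01 0.36 0.04] Rx [-0.925  0.38   0.   ]
1 edge shift to tip 15mm above [-0.3773 -0.2144  0.1082]
1 mid shift to tip 15mm above [-0.4073 -0.2144  0.1082]
2 edge shift to tip 15mm above [-0.4039 -0.317   0.1083]
2 mid shift to tip 15mm above [-0.4339 -0.317   0.1083]
3 edge shift to tip 15mm above [-0.4579 -0.523   0.1085]
3 mid shift to tip 15mm above [-0.4879 -0.523   0.1085]
4 edge shift to tip 15mm above [-0.4845 -0.6255  0.1086]
4 mid shift to tip 15mm above [-0.5145 -0.6255  0.1086]
```

Call:
servo_tool(plan="-0.035 -0.020 0 0;-0.070 -0.040 0 0;-0.105 -0.060 0 0;-0.140 -0.080 0 0;-0.175 -0.100 0 0;-0.210 -0.120 0 0;-0.245 -0.140 0 0;-0.280 -0.160 0 0;-0.315 -0.180 0 0;-0.350 -0.200 0 0;-0.377 -0.214 0 0;-0.377 -0.214 0 0", grip=1, grip_force=20)

```text
t: 1.2
tool_pos: [0.4982, 0.2093, 0.2354]
orientation: [0.616, 3.079, -0.003]
force: [0.1, -0.1, -0.0]
opening: 0.0176
gripper_force: 0.0
```

Call:
servo_tool(plan="0 0 0.03 0;0 0 0.06 0;0 0 0.09 0;0 0 0.108 0;0 0 0.108 0;0 0 0.108 0;0 0 0.108 0")

```text
t: 1.78
tool_pos: [0.496, 0.2144, 0.1292]
orientation: [0.608, 3.081, 0.001]
force: [0.1, 0.8, -0.3]
opening: 0.0004
gripper_force: 0.0
```

```bash
python3 - <<'E'
from h import *; go()
from plant import eyes
cv2.imwrite("pics/w1.png",eyes.read_camera("wrist")["image"])
E
```

```text
t 1.78 tip [0.4961 0.2144 0.1122] F [ 0.07  0.83 -0.3 ] Rx [-0.925  0.38  -0.001]
1 edge shift to tip 15mm above [ 0.0002 -0.0017  0.0022]
1 mid shift to tip 15mm above [-0.0298 -0.0017  0.0023]
2 edge shift to tip 15mm above [-0.0265 -0.1043  0.0021]
2 mid shift to tip 15mm above [-0.0565 -0.1043  0.0022]
3 edge shift to tip 15mm above [-0.0803 -0.3102  0.002 ]
3 mid shift to tip 15mm above [-0.1103 -0.3102  0.002 ]
4 edge shift to tip 15mm above [-0.107  -0.4128  0.0019]
4 mid shift to tip 15mm above [-0.137  -0.4128  0.0019]
```

View pics/w1.png

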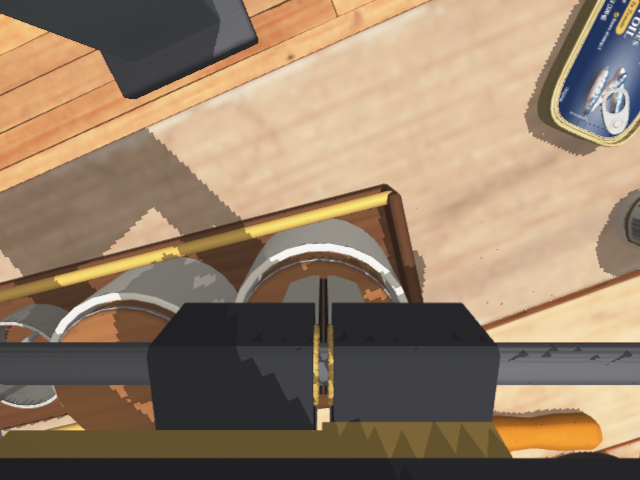

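The closed fingers (tips near (322,370)) are over the near half of lid 1, whose near rim is around (320,250). Now I descend slowly.

Call:
servo_tool(plan="0 0 0.005 0;0 0 0.010 0;0 0 0.013 0;0 0 0.0135 0;0 0 0.014 0;0 0 0.0145 0;0 0 0.0145 0;0 0 0.0145 0")

```text
t: 2.5
tool_pos: [0.4955, 0.2138, 0.1133]
orientation: [0.608, 3.082, 0.0]
force: [-1.1, 0.4, 0.9]
opening: 0.0008
gripper_force: 0.6
```

Call:
servo_tool(plan="0 0 0.0005 0;0 0 0.001 0;0 0 0.001 0;0 0 0.001 0")

```text
t: 2.83
tool_pos: [0.4955, 0.2138, 0.1133]
orientation: [0.608, 3.082, 0.0]
force: [-5.2, -3.0, 9.0]
opening: 0.0005
gripper_force: 4.8
```

Call:
servo_tool(plan="0 0 0.0005 0;0 0 0.001 0;0 0 0.001 0;0 0 0.001 0")

```text
t: 3.17
tool_pos: [0.4956, 0.2139, 0.1132]
orientation: [0.608, 3.082, 0.0]
force: [-9.3, -3.4, 17.2]
opening: 0.0004
gripper_force: 8.7
```

Lid 1 is firm: 17 N with no movement, top at about 96 mm. On to lid 2.

Call:
servo_tool(plan="0 0 -0.010 0;0 0 -0.0165 0;-0.013 -0.033 -0.0165 0;-0.0265 -0.068 -0.0165 0;-0.0265 -0.104 -0.0165 0;-0.0265 -0.104 -0.0165 0;-0.0265 -0.104 -0.0165 0;-0.0265 -0.104 -0.0165 0")

```text
t: 3.83
tool_pos: [0.4809, 0.1077, 0.1282]
orientation: [0.61, 3.081, 0.001]
force: [-0.5, 0.2, 0.7]
opening: 0.0008
gripper_force: 0.0
```

Call:
servo_tool(plan="0 0 0.005 0;0 0 0.010 0;0 0 0.012 0;0 0 0.0125 0;0 0 0.013 0;0 0 0.0135 0;0 0 0.0135 0;0 0 0.0135 0")

```text
t: 4.5
tool_pos: [0.4805, 0.1076, 0.1142]
orientation: [0.608, 3.082, 0.0]
force: [-0.9, 0.0, 0.7]
opening: 0.0003
gripper_force: 0.0
```

Call:
servo_tool(plan="0 0 0.0005 0;0 0 0.001 0;0 0 0.001 0;0 0 0.001 0")

```text
t: 4.83
tool_pos: [0.4804, 0.1075, 0.1132]
orientation: [0.609, 3.082, -0.0]
force: [0.4, -0.3, -0.8]
opening: 0.0007
gripper_force: 0.0
```

Call:
servo_tool(plan="0 0 0.0005 0;0 0 0.001 0;0 0 0.001 0;0 0 0.001 0")

```text
t: 5.17
tool_pos: [0.4804, 0.1075, 0.1121]
orientation: [-0.608, -3.082, -0.0]
force: [-0.1, 0.6, 0.2]
opening: 0.0006
gripper_force: 0.0
```

Call:
servo_tool(plan="0 0 0.0003 0;0 0 0.0005 0;0 0 0.0005 0;0 0 0.0005 0")

```text
t: 5.5
tool_pos: [0.4804, 0.1075, 0.1116]
orientation: [-0.608, -3.082, 0.0]
force: [-0.3, -0.1, -0.7]
opening: 0.0004
gripper_force: 0.0
```

Call:
servo_tool(plan="0 0 0.0005 0;0 0 0.001 0;0 0 0.001 0;0 0 0.001 0")

```text
t: 5.83
tool_pos: [0.4803, 0.1076, 0.1106]
orientation: [-0.608, -3.082, -0.0]
force: [-1.1, 1.7, 1.6]
opening: 0.0005
gripper_force: 0.8
```

Call:
servo_tool(plan="0 0 0.0005 0;0 0 0.0005 0;0 0 0.0005 0;0 0 0.0005 0")

```text
t: 6.17
tool_pos: [0.4802, 0.1077, 0.1102]
orientation: [-0.608, -3.082, -0.0]
force: [-4.3, 2.2, 4.5]
opening: 0.0009
gripper_force: 2.2
```

Call:
servo_tool(plan="0 0 0.0005 0;0 0 0.0005 0;0 0 0.0005 0;0 0 0.0005 0")

```text
t: 6.5
tool_pos: [0.4803, 0.1076, 0.1097]
orientation: [-0.608, -3.082, -0.0]
force: [-4.3, 2.3, 5.3]
opening: 0.0004
gripper_force: 2.7
```

Call:
servo_tool(plan="0 0 0.0005 0;0 0 0.001 0;0 0 0.001 0;0 0 0.001 0")

```text
t: 6.83
tool_pos: [0.4799, 0.1077, 0.1086]
orientation: [-0.608, -3.081, -0.0]
force: [-6.3, 2.1, 6.5]
opening: 0.0006
gripper_force: 3.4
```

Lid 2 gives way: the tip has gone about 2 mm below its first contact at only a few newtons. I go to its middle and press.

Call:
servo_tool(plan="0 0 -0.003 0;0 0 -0.010 0;0 0 -0.015 0;-0.0155 0 -0.015 0;-0.031 0 -0.015 0;-0.031 0 -0.015 0;-0.031 0 -0.015 0;-0.031 0 -0.015 0")

```text
t: 7.5
tool_pos: [0.5087, 0.0958, 0.1236]
orientation: [-0.609, -3.082, 0.0]
force: [0.5, 0.5, -0.2]
opening: 0.0008
gripper_force: 0.0
```

```bash
python3 - <<'E'
from h import *; go()
from plant import eyes
t=eyes.read_camera("side"); cv2.imwrite("pics/s2.png",cv2.resize(t["image"][200:290,220:430],None,fx=3.5,fy=3.5))
E
```

```text
t 7.5 tip [0.5087 0.0958 0.1066] F [ 0.53  0.46 -0.19] Rx [-0.925  0.38   0.   ]
1 edge shift to tip 15mm above [ 0.057   0.1032 -0.0033]
1 mid shift to tip 15mm above [ 0.027   0.1032 -0.0034]
2 edge shift to tip 15mm above [ 0.0303  0.0007 -0.0033]
2 mid shift to tip 15mm above [ 0.0003  0.0007 -0.0034]
3 edge shift to tip 15mm above [-0.0237 -0.2053 -0.0033]
3 mid shift to tip 15mm above [-0.0537 -0.2053 -0.0033]
4 edge shift to tip 15mm above [-0.0504 -0.3078 -0.0033]
4 mid shift to tip 15mm above [-0.0804 -0.3078 -0.0033]
```

View pics/s2.png

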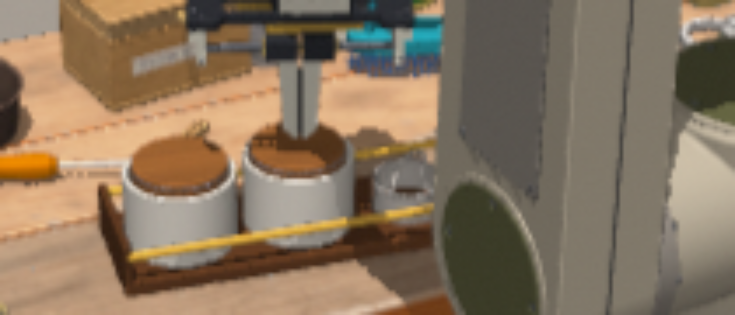

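The closed fingertips (300,135 in the crop) are over the middle of lid 2, which is level again. I press.

Call:
servo_tool(plan="0 0 0.005 0;0 0 0.010 0;0 0 0.011 0;0 0 0.012 0;0 0 0.0125 0;0 0 0.013 0;0 0 0.013 0")

```text
t: 8.13
tool_pos: [0.5085, 0.0959, 0.111]
orientation: [-0.608, -3.081, 0.0]
force: [-4.3, -0.5, 5.7]
opening: 0.0
gripper_force: 3.2
```

Call:
servo_tool(plan="0 0 0.0005 0;0 0 0.001 0;0 0 0.001 0;0 0 0.001 0")

```text
t: 8.47
tool_pos: [0.5085, 0.0959, 0.11]
orientation: [-0.608, -3.081, 0.0]
force: [-4.9, 1.0, 6.9]
opening: 0.0003
gripper_force: 3.5
```

Tip at 93 mm and yielding, so I continue.

Call:
servo_tool(plan="0 0 0.0005 0;0 0 0.001 0;0 0 0.0015 0;0 0 0.002 0;0 0 0.002 0;0 0 0.002 0")

```text
t: 8.97
tool_pos: [0.5085, 0.0959, 0.1081]
orientation: [-0.608, -3.081, 0.0]
force: [-5.3, 0.5, 7.4]
opening: 0.0001
gripper_force: 3.5
```

Call:
servo_tool(plan="0 0 0.0005 0;0 0 0.001 0;0 0 0.001 0;0 0 0.001 0")

```text
t: 9.3
tool_pos: [0.5085, 0.0959, 0.107]
orientation: [-0.608, -3.081, 0.0]
force: [-6.2, -0.4, 7.3]
opening: 0.0004
gripper_force: 3.5
```

Call:
servo_tool(plan="0 0 0.0005 0;0 0 0.001 0;0 0 0.001 0;0 0 0.001 0")

```text
t: 9.63
tool_pos: [0.5083, 0.0959, 0.1063]
orientation: [-0.608, -3.081, 0.001]
force: [-7.7, -1.0, 10.3]
opening: 0.0003
gripper_force: 5.1
```

Call:
servo_tool(plan="0 0 0.0005 0;0 0 0.001 0;0 0 0.001 0;0 0 0.001 0")

```text
t: 9.97
tool_pos: [0.5083, 0.0959, 0.1062]
orientation: [-0.608, -3.081, 0.001]
force: [-11.9, -1.0, 18.4]
opening: 0.0007
gripper_force: 9.2
```

It has seated: force climbs to 18 N with no further travel, and the tip is at 89.2 mm, about 5 mm below the original lid top. A quick look before handing in.

```bash
python3 - <<'E'
from h import *; 
from plant import eyes,status
t=eyes.read_camera("side"); cv2.imwrite("pics/s3.png",cv2.resize(t["image"][200:290,220:430],None,fx=3.5,fy=3.5))
s=status.read_state(); print(s["t"],s["force"],s["tool_pos"])
E
```

```text
10.0167 [-11.94997562  -1.83662573  18.19227334] [0.50836505 0.09585137 0.10621909]
```

View pics/s3.png

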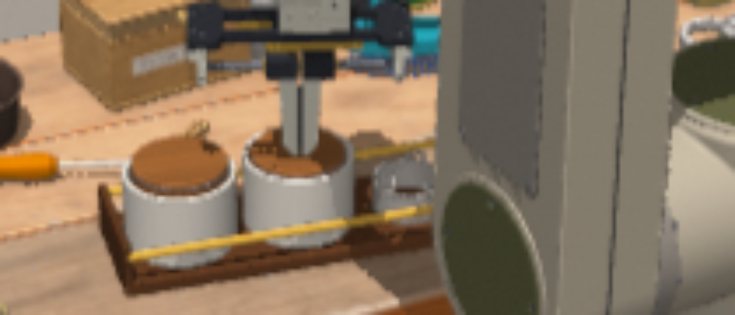

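Lid 2 (298,155 in the crop) now sits visibly lower and level in its crock, with the fingertips pressing on its middle. Handing in.

```bash
python3 -c "
from plant import robot; print(robot.close_job())"
```

```text
the job is handed in; nothing more can be done
None
```

The rocking lid was the second from the left: I pushed it about 5 mm down, flat onto its seat, and handed the job in at about 10 s with the fingertips still holding it at about 18 N; I did not press the two right-hand lids, and the hand-in returned no verdict.

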